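Matches into the dry

ROBOT

A 6-joint arm with a two-finger parallel gripper is mounted at the origin on a cart in front of the work surface, level with it; the furniture and walls round the work are solid. World frame = base frame: x ahead of the robot, y to its left, z up, the work surface at z = 0. Lengths are in m, angles in rad, forces in N, time in s.
With the tool pointing down it reaches from about 0.35 to 1 m from the base axis. Payload 7.1 kg.
Tool frame: the origin (TCP) lies midway between the tips of the shut fingers; the grasp point (between the pads) lies 19 mm behind it; z points along the fingers, y is the direction in which the jaws open and shut (so a half turn about z gives the same grasp; the last joint's range is limited). The gripper opens to 85 mm and grips with 20 to 120 N. Pads are 22 mm wide; open, the fingers measure 114 mm over their backs; the gripper's body (76 mm by 85 mm) begins 54 mm behind the grasp point. The pads swing forward as they close: fully open they stand 13 mm farther back than shut.
Start: joints at [1.319, 0.423, 1.63, -0, 1.089, -0.019], TCP at [0.144, 0.608, 0.231] pointing down, gripper open.
Joint ranges: [-3, 3], [-0.9, 2.11], [0.09, 2.58], [-1.31, 4.45], [0.11, 2.69], [-2.54, 2.54]. Speed limits (rad/s): [2.39, 2.39, 3.01, 3.14, 3.14, 3.14].

INTERFACE

Orientations are given as [roll, pitch, yaw] about the fixed x, y, z axes, in that order (R = Rz(yaw) Ry(pitch) Rx(roll)).
In Python, from plant import observe, camera, sign_off gives the robot as it stands. The module is installed in compiled form; this text tells all that it offers.
- The arm moves only by the tool arm_command, never from a script. Its argument "motion" is a list of rows, each an object with "rot": the turn, a rotation vector about the world's x, y, z in rad, a list of three; "travel": the shift along the world's x, y, z in units of 50 mm (1.0 is 50 mm), a list of three; "gripper": the gripper's target within -1 to 1 (shut at 1, half-way at 0, fully open at -1). A call has 1 to 5 rows; each row shifts and turns the pose as measured when the row begins; what a row does not reach is not made up. A row lasts 1/8 s, in which the tool goes at most 62.5 mm and 10.7 degrees, less where a joint would pass 70% of its speed; a pose out of reach is approached as far as the arm can. A call is refused whole if a number of a shift passes 1 or a number of a turn 0.188, either way. A call with a gripper value outside its range is refused whole. The fingers move at their own pace and stop on an object; "newtons" is the grip in N (left out, the last holds). Time passes only in rows, so rows that do not move let the fingers close. It gives the time, the measured TCP pose, the force and the opening at its end, in the units of the state.
- observe(): the state, without advancing time (a new reading comes with each control period).
- camera(name): name is "scene" or "top" or "wrist"; returns a dict with "image" (420x560x3 uint8, red, green, blue), "fx", "fy", "cx", "cy" (pixels), "world_from_camera" (4x4, takes a point from camera to world coordinates); the wrist camera has in their place "hand_eye" (4x4, takes a point from camera to tool coordinates, whose origin is the TCP and whose axes are the flange's). Camera axes: x right, y up, looking along -z (the intrinsics and any distortion apply to the point x, -y, -z); pixel columns grow to the right and rows downward; lengths in m; the calibration is good to about 2 mm. The wrist camera is an equidistant fisheye: a pixel r from the principal point sees the ray r / f radians off the axis. A picture is of the moment at which its call begins: read the wrist's pose just before it. There is no depth.
- sign_off(): hands the job in, once; it reports no verdict.
The state is a dict: "time_s": time; "qpos": joint angles; "dq": joint speeds; "effort": joint torques, N m; "eef_pos": TCP position; "ee_rot": TCP orientation; "contact_force": force on the tool from outside, world axes, zero at the start; "wrist_torque": the same for the moment, N m; "finger_gap": finger opening in m.
Only numpy, scipy, OpenCV 4.12 (cv2) and the standard library are available. Lean on these libraries where they do the work, as an engineer would, in place of code of your own. Each camera call takes 0.05 s, during which the arm holds its last target. There are 200 camera calls.

TASK

Keep the matches dry: put the matchbox into the open pot with the hinged lid, then shut the lid fully. Leave the pot standing upright about where it is, and leave the piece of broken earthenware where it lies.

Things in the scene. Friction and masses are not known exactly. Their poses are not given: they have to be found in the camera images.
- sugar_pot: Loose upright cream plastic pot, round, 100 mm wide, 102 mm high when shut, 0.3 to 0.6 kg, its lid open. Origin: centre of underside; z up (the worktop slopes 1 to 3 degrees there). Rim at 89 mm height, mouth about 80 mm across, inner floor 4 mm up. Its +x points to the hinge, on the side away from the robot (within 20 degrees). Hinge line parallel to its y axis, at x = +54 mm, z = 92 mm.
- sugar_pot_lid (a joint): Hinge of the red lid, rad: 0 shut, 1.92 fully open (the start, leaning back past upright). Disc 100 mm wide, 12 mm thick, with a tab to 110 mm from the hinge; open, it stands behind the mouth up to 195 mm over the worktop, outer face away from the robot. Nearly free, no spring or catch: above about 1.5 it rests open, below it falls shut. Shut, its flat top is 102 mm up.
- matchbox: Shut matchbox, blue top and brown sides, 36 mm (its x) by 52 mm (its y) by 14 mm high, 30 g, lying flat and loose on the worktop. Origin: centre of its underside; z up. The worktop rises to about z = +3 mm there.
- sherd: Bystander: loose brown piece of broken earthenware, about 35 by 56 mm and 10 mm high, lying flat on the worktop. Origin: centre of its underside. It and the matchbox may have changed places.
There are look-alikes about, which are no part of the job. There is more than one size of the matchbox; the job needs the larger.

How it is judged:
By the outcome, as a careful person would: the job done as asked, in the order asked, and still so for the second after the job is handed in, with the robot touching nothing.
It also fails if it takes over 54 s, if anything falls off the work surface, if the arm or the gripper's body presses on something with over 40 N, if the wrist force passes 120 N, or if a joint passes its speed limit or range.

## Working session

There is one attempt and no reset: what is moved stays moved. The work goes in short steps, Python scripts to look and compute and a tool call to move; the robot and the scene stay as the last step left them, time stands still between calls to the robot, and variables do not carry over. Pictures are saved under pics/ and viewed, about 8 in all and at most 12, crops included, and the job is handed in when it is done.

Besides the shell and the picture viewer there is one more tool, called after "Emit:" as name([rows], argument=value, ...), one row to a line, values as JSON. arm_command: Moves the arm, as the interface text tells. Its arguments: {"type":"object","properties":{"motion":{"type":"array","items":{"type":"object","properties":{"rot":{"type":"array","items":{"type":"number"}},"travel":{"type":"array","items":{"type":"number"}},"gripper":{"type":"number"}}}},"newtons":{"type":"number"}},"required":["motion"]}

```bash
mkdir -p pics; cat > h.py <<'E'
import numpy as np, cv2
from plant import observe, camera, sign_off
from scipy.spatial.transform import Rotation as Ro
def ray(c,u,v):
    M=np.array(c["world_from_camera"]); d=np.array([(u-c["cx"])/c["fx"],-(v-c["cy"])/c["fy"],-1.])
    return M[:3,3],M[:3,:3]@d
def onz(c,u,v,z):
    o,d=ray(c,u,v); return o+d*(z-o[2])/d[2]
def save(c,n,box=None,s=1):
    im=c["image"][:,:,::-1]
    if box: im=im[box[1]:box[3],box[0]:box[2]]
    cv2.imwrite("pics/"+n+".png",cv2.resize(im,None,fx=s,fy=s,interpolation=cv2.INTER_CUBIC))
E
python3 - <<'E'
from h import *
import pickle
s=observe();print(s)
a=camera("scene");b=camera("top");pickle.dump((a,b),open("c.pkl","wb"))
for n,c in(("scene",a),("top",b)):
    save(c,n,s=1.4);print({k:v for k,v in c.items() if k!="image"})
E
```

```text
{'time_s': 0.0, 'qpos': array([ 1.31902812e+00,  4.23825511e-01,  1.63070485e+00,  5.18289351e-06,
        1.08858738e+00, -1.89903998e-02]), 'dq': array([-6.15788454e-04, -9.87074921e-04, -3.86679523e-04,  3.67527657e-04,
       -3.80146821e-04, -6.21444112e-05]), 'effort': array([ 6.10484021e-04, -5.57371581e+01, -2.81749177e+01, -1.66999148e-04,
        7.37470400e-03,  3.18183197e-05]), 'eef_pos': array([0.14400654, 0.60761816, 0.23054942]), 'ee_rot': array([-3.14006793e+00, -3.35477251e-05,  2.90881242e+00]), 'contact_force': array([0.02091345, 0.32778408, 0.10841673]), 'wrist_torque': array([ 0.00043217, -0.00036178, -0.05852244]), 'finger_gap': 0.08536663108618915}
{'fx': 411.21535631247303, 'fy': 411.21535631247303, 'cx': 283.9356526966055, 'cy': 210.01895599894573, 'world_from_camera': array([[ 0.49529906,  0.63771168, -0.5899175 , -0.00399302],
       [-0.86870005,  0.35869453, -0.34161155, -0.54249019],
       [-0.0062495 ,  0.68166124,  0.73164123,  0.70295123],
       [ 0.        ,  0.        ,  0.        ,  1.        ]])}
{'fx': 485.32608110520033, 'fy': 485.32608110520033, 'cx': 280.7348183837471, 'cy': 215.52003761475444, 'world_from_camera': array([[ 0.04013582,  0.97567803, -0.21550289,  0.31623713],
       [-0.99919042,  0.03859532, -0.01135356, -0.24524852],
       [-0.00276002,  0.2157841 ,  0.9764372 ,  0.93668746],
       [ 0.        ,  0.        ,  0.        ,  1.        ]])}
```

View pics/scene.png

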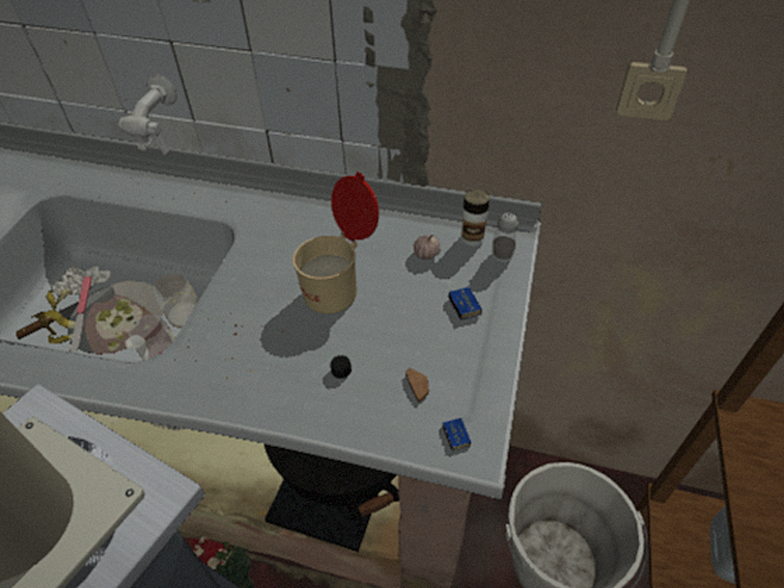

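View pics/top.png

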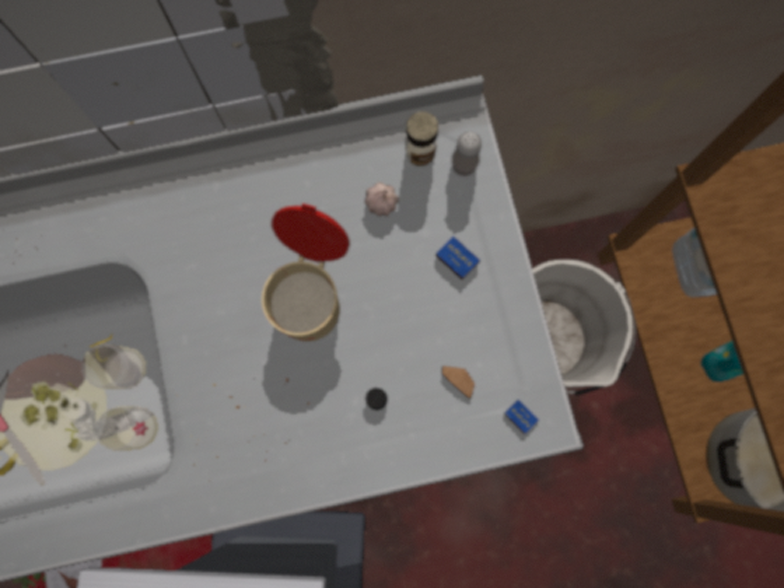

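The pictures show two blue boxes, at (458,258) and (521,418) in the displayed top view. The sherd is at (459,380), the pot's mouth at (300,298), and the red lid at (310,233). The possible mix-ups are those two boxes, and the far one looks larger. I'll measure both.

```bash
python3 - <<'E'
from h import *
import pickle
a,b=pickle.load(open("c.pkl","rb"))
for n,c in(("scene",a),("top",b)):
    hsv=cv2.cvtColor(c["image"],cv2.COLOR_RGB2HSV)
    m=cv2.inRange(hsv,(105,120,50),(130,255,255)); m=cv2.morphologyEx(m,cv2.MORPH_CLOSE,np.ones((5,5)))
    for k in cv2.findContours(m,0,1)[0]:
        if cv2.contourArea(k)<100: continue
        P=np.array([onz(c,u,v,.017)[:2] for u,v in k[:,0]+0.0],np.float32)
        r=cv2.minAreaRect(P*1000); print(n,k.mean((0,1)).round(),np.round(r[0]),np.round(r[1],1),np.round(r[2],1),np.round(cv2.boxPoints(r)).tolist())
    m=cv2.inRange(hsv,(0,180,80),(8,255,255))
    k=max(cv2.findContours(m,0,1)[0],key=cv2.contourArea);print(n,"lid",cv2.boundingRect(k),cv2.fitEllipse(k))
# pot: rim ellipse in top view
save(b,"topcrop",(170,130,360,320),4)
E
```

```text
scene [326. 308.] [ 369. -414.] [37.  26.3] 45.1 [[347.0, -418.0], [366.0, -437.0], [392.0, -410.0], [373.0, -392.0]]
scene [332. 215.] [ 591. -322.] [49.  35.7] 47.9 [[561.0, -328.0], [587.0, -352.0], [620.0, -316.0], [594.0, -292.0]]
scene lid (259, 128, 11, 26) ((263.4913024902344, 141.12564086914062), (6.483926296234131, 24.20326805114746), 158.5580291748047)
top [372. 298.] [ 369. -411.] [34.9 22.8] 46.4 [[349.0, -416.0], [365.0, -432.0], [389.0, -407.0], [373.0, -391.0]]
top [326. 184.] [ 587. -322.] [47.9 34.1] 48.0 [[559.0, -328.0], [584.0, -351.0], [616.0, -316.0], [591.0, -293.0]]
top lid (196, 147, 52, 39) ((221.5029296875, 166.10260009765625), (31.76610565185547, 54.299461364746094), 116.09883117675781)
```

View pics/topcrop.png

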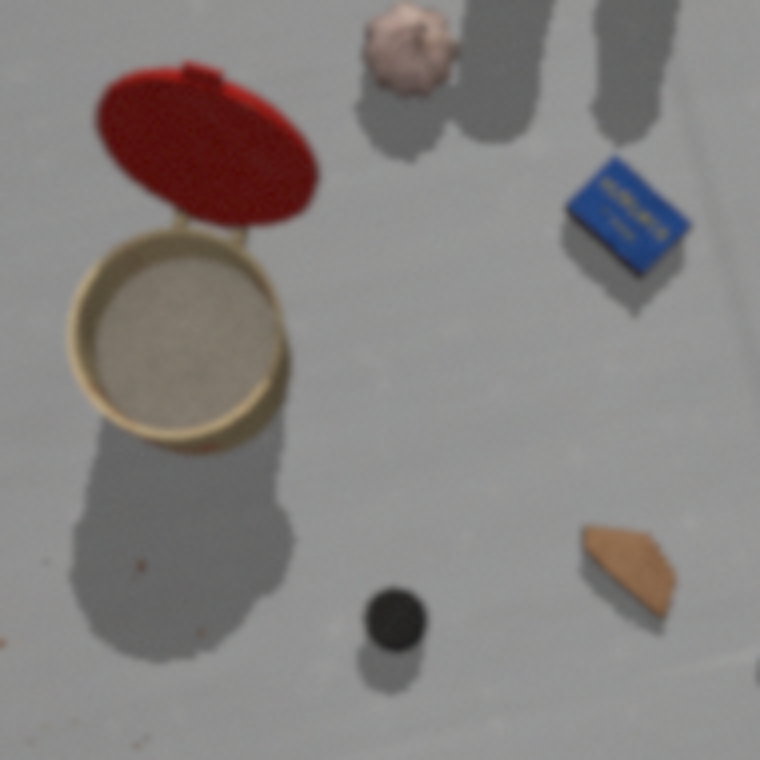

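```bash
python3 - <<'E'
from h import *
import pickle
a,b=pickle.load(open("c.pkl","rb"))
f=lambda x,y:(170+(x-1.5)/4,130+(y-1.5)/4)
# outer rim points read from the crop
pts=[(69,325),(80,285),(103,252),(140,232),(180,227),(288,330),(272,380),(243,415),(210,434),(170,441),(130,428),(95,398),(76,362)]
P=np.array([onz(b,*f(*p),.091)[:2] for p in pts])
A=np.c_[2*P,np.ones(len(P))];x=np.linalg.lstsq(A,(P**2).sum(1),rcond=None)[0]
r=np.sqrt(x[2]+x[0]**2+x[1]**2);print("rim",x[:2],r,np.abs(np.hypot(*(P-x[:2]).T)-r).max())
h=[onz(b,*f(*p),.094) for p in((182,222),(240,242))];m=(h[0]+h[1])/2
print("hinge",h,m,np.degrees(np.arctan2(m[1]-x[1],m[0]-x[0])),np.hypot(*(m[:2]-x[:2])))
d=h[0]-h[1];print("perp yaw",np.degrees(np.arctan2(d[1],d[0]))-90)
print("sherd",onz(b,*f(630,570),.008))
print("lid tab",onz(b,*f(203,72),.195))
# yaw+tilt of tool via lid ends
E
```

```text
rim [ 0.50442891 -0.11632892] 0.04887898463432709 0.0014609102828049975
hinge [array([ 0.55364982, -0.11493566,  0.094     ]), array([ 0.54535077, -0.14166707,  0.094     ])] [ 0.54950029 -0.12830136  0.094     ] -14.876104603726754 0.046634417667836305
perp yaw -17.24750044500776
sherd [ 0.41407096 -0.3274288   0.008     ]
lid tab [ 0.58832402 -0.13467302  0.195     ]
```

Emit:
arm_command([
  {"travel":[0.3,-0.5,1],"rot":[0,0,-0.18],"gripper":-1},
  {"travel":[0.4,-0.9,0.6],"rot":[0,0,-0.18],"gripper":-1},
  {"travel":[0.5,-1,0],"rot":[0,0,-0.18],"gripper":-1},
  {"travel":[0.5,-1,0],"rot":[0,0,-0.18],"gripper":-1},
  {"travel":[0.5,-1,0],"rot":[0,0,-0.18],"gripper":-1},
])

```text
time_s: 0.72
eef_pos: [0.2547, 0.3833, 0.31]
ee_rot: [-3.137, -0.001, 1.986]
contact_force: [0.8, -0.4, 0.4]
finger_gap: 0.0854
```

Emit:
arm_command([
  {"travel":[0.5,-1,0],"rot":[0,0,-0.18],"gripper":-1},
  {"travel":[0.5,-1,0],"rot":[0,0,-0.18],"gripper":-1},
  {"travel":[0.5,-1,0],"rot":[0,0,-0.18],"gripper":-1},
  {"travel":[0.5,-1,0],"rot":[0,0,-0.18],"gripper":-1},
  {"travel":[0.5,-1,0],"rot":[0,0,-0.18],"gripper":-1},
])

```text
time_s: 1.35
eef_pos: [0.3813, 0.1245, 0.3099]
ee_rot: [-3.138, -0.001, 1.058]
contact_force: [1.0, 0.2, -0.6]
finger_gap: 0.0853
```

Emit:
arm_command([
  {"travel":[0.5,-1,0],"rot":[0,0,-0.18],"gripper":-1},
  {"travel":[0.5,-1,0],"rot":[0,0,-0.18],"gripper":-1},
  {"travel":[0.5,-1,0],"gripper":-1},
  {"travel":[0.5,-1,0],"gripper":-1},
  {"travel":[0.5,-1,0],"gripper":-1},
])

```text
invalid input
```

Emit:
arm_command([
  {"travel":[0.5,-1,0],"rot":[0,0,-0.11],"gripper":-1},
  {"travel":[0.5,-1,0],"rot":[0,0,-0.11],"gripper":-1},
  {"travel":[0.5,-1,0],"rot":[0,0,0],"gripper":-1},
  {"travel":[0.5,-1,0],"rot":[0,0,0],"gripper":-1},
  {"travel":[0.5,-1,0],"rot":[0,0,0],"gripper":-1},
])

```text
time_s: 1.98
eef_pos: [0.5082, -0.135, 0.3095]
ee_rot: [-3.138, -0.002, 0.826]
contact_force: [-0.0, 0.6, 0.3]
finger_gap: 0.0854
```

Emit:
arm_command([
  {"travel":[0.4,-1,0],"rot":[0,0,0],"gripper":-1},
  {"travel":[0.4,-1,0],"rot":[0,0,0],"gripper":-1},
  {"travel":[0.4,-0.9,-0.5],"rot":[0,0,0],"gripper":-1},
  {"travel":[0.3,-0.5,-1],"rot":[0,0,0],"gripper":-1},
  {"travel":[0,0,0],"rot":[0,0,0],"gripper":-1},
])

```text
time_s: 2.6
eef_pos: [0.5849, -0.3148, 0.2302]
ee_rot: [-3.137, -0.002, 0.821]
contact_force: [-0.5, 1.0, 0.8]
finger_gap: 0.0854
```

Now I'll check from close by with the wrist camera and measure both the box and the pot.

```bash
cat >> h.py <<'E'
def wrist():
    s=observe();c=camera("wrist")
    T=np.eye(4);T[:3,:3]=Ro.from_euler("xyz",s["ee_rot"]).as_matrix();T[:3,3]=s["eef_pos"]
    c["W"]=T@np.array(c["hand_eye"]);return s,c
def wz(c,u,v,z):
    x,y=u-c["cx"],v-c["cy"];r=np.hypot(x,y)+1e-9;t=r/c["fx"]
    d=np.array([np.sin(t)*x/r,-np.sin(t)*y/r,-np.cos(t)]);o=c["W"][:3,3];d=c["W"][:3,:3]@d
    return o+d*(z-o[2])/d[2]
def wpix(c,p):
    q=np.linalg.inv(c["W"])@np.r_[p,1];x,y,z=q[0],-q[1],-q[2];r=np.hypot(x,y);t=np.arctan2(r,z)*c["fx"]/r
    return c["cx"]+t*x,c["cy"]+t*y
def bluebox(c,z):
    m=cv2.inRange(cv2.cvtColor(c["image"],cv2.COLOR_RGB2HSV),(105,120,50),(130,255,255));m=cv2.morphologyEx(m,cv2.MORPH_CLOSE,np.ones((9,9)))
    for k in cv2.findContours(m,0,1)[0]:
        if cv2.contourArea(k)<150: continue
        P=np.array([wz(c,u,v,z)[:2] for u,v in k[:,0]],np.float32);r=cv2.minAreaRect(P*1000)
        print("box",k.mean((0,1)).round(),np.round(r[0],1),np.round(r[1],1),np.round(r[2],1))
E
python3 - <<'E'
from h import *
s,c=wrist();bluebox(c,.017);save(c,"w1",s=1.4);print(c["fx"],c["W"].round(3).tolist())
E
```

```text
box [217. 331.] [ 374.8 -409.3] [44.4 26.2] 45.8
box [289. 181.] [ 587.4 -322.5] [51.2 34.8] 48.0
325.19226210127806 [[0.732, 0.654, 0.192, 0.633], [-0.681, 0.705, 0.197, -0.264], [-0.007, -0.275, 0.961, 0.373], [0.0, 0.0, 0.0, 1.0]]
```

View pics/w1.png

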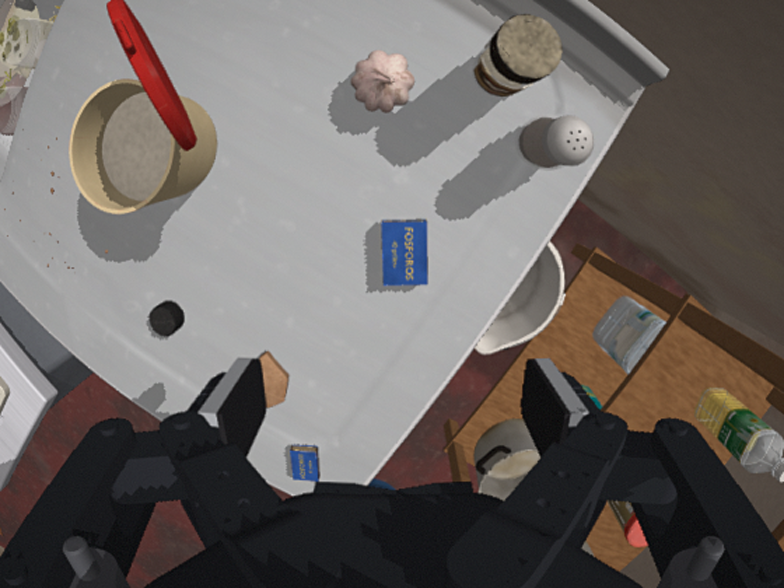

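The wrist view shows the large box at (404,252) in the displayed picture. It measures 51x35 mm, which matches the description, and its short side lies along the jaws. The small box is at (303,463) and the sherd at (275,378). I'll go down to grasp.

Emit:
arm_command([
  {"travel":[0.05,-0.15,-1],"rot":[0,0,0.017],"gripper":-0.6},
  {"travel":[0,0,-1],"rot":[0,0,0],"gripper":-0.6},
  {"travel":[0,0,-1],"rot":[0,0,0],"gripper":-0.6},
  {"travel":[0,0,-0.6],"rot":[0,0,0],"gripper":-0.6},
  {"travel":[0,0,0],"rot":[0,0,0],"gripper":-0.6},
])

```text
time_s: 3.28
eef_pos: [0.5938, -0.3205, 0.0615]
ee_rot: [3.126, -0.007, 0.843]
contact_force: [-0.4, 0.7, 0.6]
finger_gap: 0.0684
```

Emit:
arm_command([
  {"travel":[-0.13,-0.04,-0.2],"rot":[0.01,0.012,0],"gripper":-0.6},
  {"travel":[0,0,-0.4],"rot":[0,0,0],"gripper":-0.6},
  {"travel":[0,0,-0.3],"rot":[0,0,0],"gripper":-0.6},
  {"travel":[0,0,0],"rot":[0,0,0],"gripper":-0.6},
])

```text
time_s: 3.78
eef_pos: [0.59, -0.3236, 0.0198]
ee_rot: [3.135, -0.009, 0.844]
contact_force: [1.1, 0.5, -0.1]
finger_gap: 0.0683
```

Emit:
arm_command([
  {"travel":[-0.05,0.02,-0.2],"rot":[0,0,0],"gripper":-0.6},
  {"travel":[0,0,-0.13],"rot":[0,0,0],"gripper":-0.6},
  {"travel":[0,0,0],"rot":[0,0,0],"gripper":-0.6},
])

```text
time_s: 4.15
eef_pos: [0.5876, -0.3227, 0.0024]
ee_rot: [3.134, -0.009, 0.844]
contact_force: [0.3, -0.3, -0.9]
finger_gap: 0.0682
```

Emit:
arm_command([
  {"travel":[0,0,0],"rot":[0,0,0],"gripper":0.6},
  {"travel":[0,0,0],"rot":[0,0,0],"gripper":0.6},
  {"travel":[0,0,0],"rot":[0,0,0],"gripper":0.6},
  {"travel":[0,0,0],"rot":[0,0,0],"gripper":0.6},
  {"travel":[0,0,0],"rot":[0,0,0],"gripper":0.6},
], newtons=25)

```text
time_s: 4.78
eef_pos: [0.5882, -0.3231, 0.0034]
ee_rot: [3.133, -0.009, 0.844]
contact_force: [-0.1, -1.5, -0.2]
finger_gap: 0.0364
```

Emit:
arm_command([
  {"travel":[0,0,0.6],"rot":[0,0,0],"gripper":0.6},
  {"travel":[-0.2,0,1],"rot":[0,0,0.15],"gripper":0.6},
  {"travel":[-0.5,0,1],"rot":[0,0,0.15],"gripper":0.6},
  {"travel":[-0.6,0.3,1],"rot":[0,0,0.15],"gripper":0.6},
  {"travel":[-0.4,0.6,0.8],"rot":[0,0,0],"gripper":0.6},
])

```text
time_s: 5.4
eef_pos: [0.4994, -0.2769, 0.225]
ee_rot: [3.139, -0.007, 1.308]
contact_force: [1.3, 0.1, -0.4]
finger_gap: 0.0371
```

Emit:
arm_command([
  {"travel":[0,0.9,0],"rot":[0,0,0],"gripper":0.6},
  {"travel":[0,0.9,0],"rot":[0,0,0],"gripper":0.6},
  {"travel":[0,0.9,0],"rot":[0,0,0],"gripper":0.6},
  {"travel":[0,0.5,0],"rot":[0,0,0],"gripper":0.6},
  {"travel":[0,0,0],"rot":[0,0,0],"gripper":0.6},
])

```text
time_s: 6.02
eef_pos: [0.499, -0.1124, 0.2308]
ee_rot: [3.129, -0.006, 1.308]
contact_force: [-0.4, -0.1, 0.2]
finger_gap: 0.0368
```

```bash
python3 - <<'E'
from h import *
s,c=wrist();C=np.array([.504,-.116,.091]);print(s["eef_pos"])
im=c["image"].copy()
for t in np.linspace(0,6.28,24):
    u,v=wpix(c,C+[.049*np.cos(t),.049*np.sin(t),0])
    if 0<=u<560 and 0<=v<420: cv2.circle(im,(int(u),int(v)),1,(0,255,0),-1)
c["image"]=im;save(c,"w2",s=1.4)
E
```

```text
[ 0.49899294 -0.11236298  0.23075792]
```

View pics/w2.png

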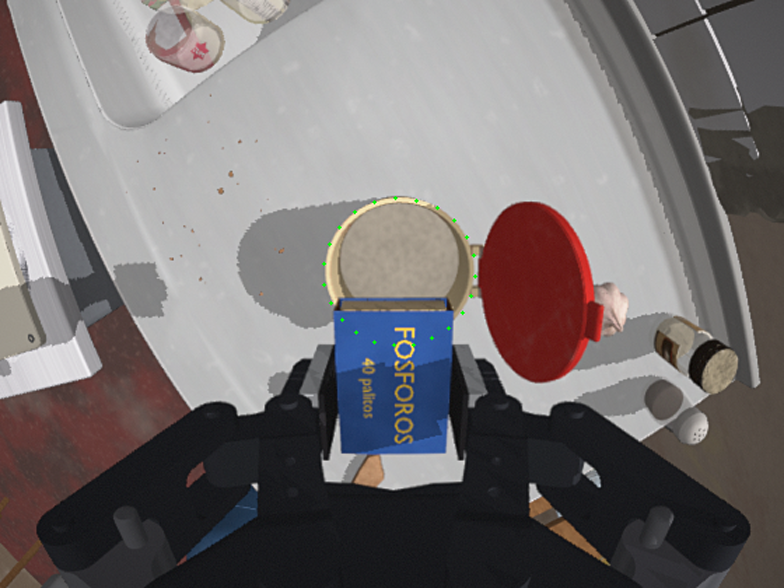

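The box is held, and the predicted rim circle sits on the real rim at about (398,270). The knuckles are wide along the hinge direction, so I'll turn a quarter turn before lowering.

Emit:
arm_command([
  {"travel":[0.08,-0.07,0],"rot":[0,0,0.18],"gripper":0.6},
  {"travel":[0,0,0],"rot":[0,0,0.18],"gripper":0.6},
  {"travel":[0,0,0],"rot":[0,0,0.18],"gripper":0.6},
  {"travel":[0,0,0],"rot":[0,0,0.18],"gripper":0.6},
  {"travel":[0,0,0],"rot":[0,0,0.18],"gripper":0.6},
])

```text
time_s: 6.7
eef_pos: [0.5036, -0.1226, 0.2307]
ee_rot: [3.129, -0.004, 2.231]
contact_force: [0.4, 0.4, -0.8]
finger_gap: 0.0368
```

Emit:
arm_command([
  {"travel":[0,0,0],"rot":[0,0,0.18],"gripper":0.6},
  {"travel":[0,0,-0.3],"rot":[0,0,0.18],"gripper":0.6},
  {"travel":[0,0,-0.5],"rot":[0,0,0.18],"gripper":0.6},
  {"travel":[0,0,-0.5],"rot":[0,0,0.1],"gripper":0.6},
  {"travel":[0,0,0],"rot":[0,0,0],"gripper":0.6},
])

```text
time_s: 7.32
eef_pos: [0.5045, -0.1295, 0.1645]
ee_rot: [3.129, -0.001, 2.887]
contact_force: [0.4, -0.2, -0.2]
finger_gap: 0.0368
```

Emit:
arm_command([
  {"travel":[-0.02,0.28,0],"rot":[0,0,-0.02],"gripper":0.6},
  {"travel":[0,0,0],"rot":[0,0,0],"gripper":0.6},
  {"travel":[0,0,-0.5],"rot":[0,0,0],"gripper":0.6},
  {"travel":[0,0,0],"rot":[0,0,0],"gripper":0.6},
])

```text
time_s: 7.82
eef_pos: [0.5061, -0.1189, 0.1425]
ee_rot: [3.129, 0.004, 2.858]
contact_force: [0.3, -0.2, -0.0]
finger_gap: 0.0366
```

Emit:
arm_command([
  {"travel":[-0.06,0.05,-0.3],"rot":[0,0,0],"gripper":0.6},
  {"travel":[0,0,-0.3],"rot":[0,0,0],"gripper":0.6},
  {"travel":[0,0.02,-0.3],"rot":[0,0,0],"gripper":0.6},
  {"travel":[0,0,-0.3],"rot":[0,0,0],"gripper":0.6},
  {"travel":[0,0,-0.2],"rot":[0,0,0],"gripper":0.6},
])

```text
time_s: 8.45
eef_pos: [0.5045, -0.1163, 0.0703]
ee_rot: [3.129, 0.008, 2.857]
contact_force: [0.8, 0.0, -0.2]
finger_gap: 0.0369
```

Emit:
arm_command([
  {"travel":[0,0,-0.1],"rot":[0,0,0],"gripper":0.0},
  {"travel":[0,0,0],"rot":[0,0,0],"gripper":-0.08},
  {"travel":[0,0,0],"rot":[0,0,0],"gripper":-0.08},
  {"travel":[0,0,0],"rot":[0,0,0],"gripper":-0.08},
  {"travel":[0,0,0],"rot":[0,0,0],"gripper":-0.08},
])

```text
time_s: 9.07
eef_pos: [0.5049, -0.1163, 0.065]
ee_rot: [3.129, 0.009, 2.857]
contact_force: [0.7, 0.5, 1.5]
finger_gap: 0.0461
```

Emit:
arm_command([
  {"travel":[0,0,0.4],"rot":[0,0,0],"gripper":-0.08},
  {"travel":[0,0,0.8],"rot":[0,0,0],"gripper":-0.08},
  {"travel":[0,0,1],"rot":[0,0,0],"gripper":-0.08},
  {"travel":[0,0,0.8],"rot":[0,0,0],"gripper":0.5},
  {"travel":[0,0,0],"rot":[0,0,0],"gripper":1},
])

```text
time_s: 9.7
eef_pos: [0.5043, -0.1162, 0.2203]
ee_rot: [3.129, 0.01, 2.857]
contact_force: [-0.3, -0.3, -0.1]
finger_gap: 0.0104
```

```bash
python3 - <<'E'
from h import *
b=camera("top");a=camera("scene")
w=np.hstack([cv2.resize(c["image"][y:y+150,x:x+150],(380,380)) for c,x,y in((b,140,130),(a,160,110))])
cv2.imwrite("pics/t2.png",w[:,:,::-1]);print(observe()["eef_pos"],observe()["finger_gap"])
E
```

```text
[ 0.5023478  -0.11569941  0.21716653] 0.00021522385937029304
```

View pics/t2.png

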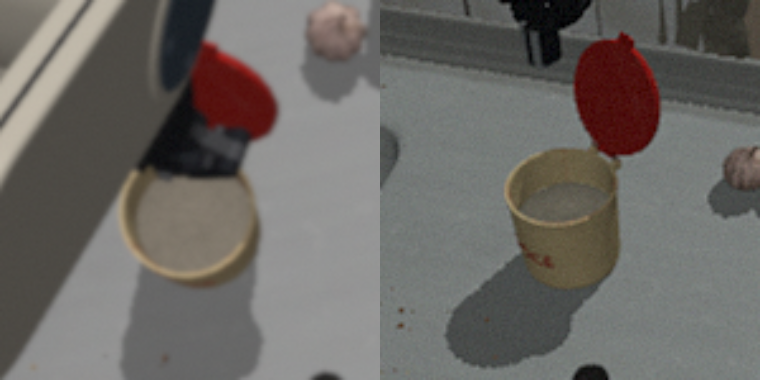

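The fingers are shut and empty, but I can't see the box in the pot at (190,225). I'll look with the wrist camera.

```bash
python3 - <<'E'
from h import *
s,c=wrist();save(c,"w3",s=1.4);bluebox(c,.02)
E
```

```text
box [ 35. 153.] [ 373.1 -404.4] [43.7 25.3] 45.0
box [19. 45.] [ 215.4 -373.4] [106.7 144.6] 78.8
```

View pics/w3.png

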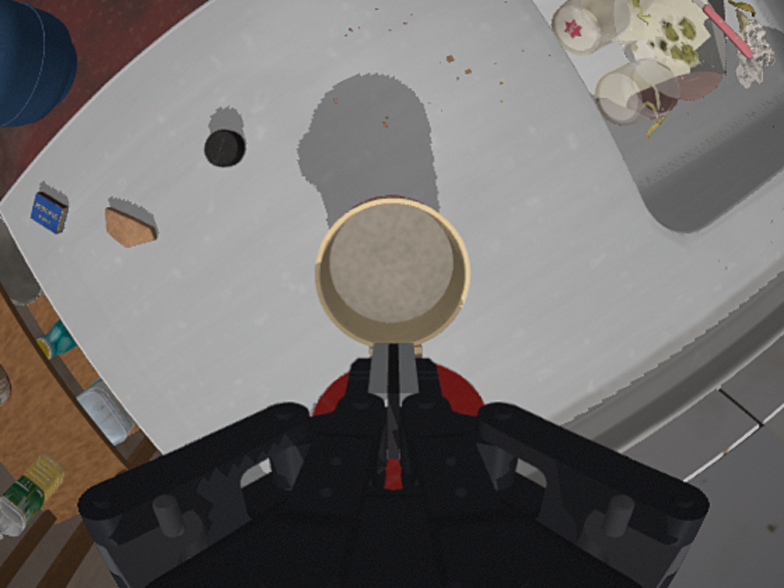

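```bash
python3 - <<'E'
from h import *
a=camera("scene");b=camera("top")
for n,c in(("scene",a),("top",b)):
    m=cv2.inRange(cv2.cvtColor(c["image"],cv2.COLOR_RGB2HSV),(100,90,30),(135,255,255))
    for k in cv2.findContours(m,0,1)[0]:
        if cv2.contourArea(k)>12:
            u,v=k.mean((0,1));print(n,(u,v),cv2.contourArea(k),onz(c,u,v,.017).round(3))
cv2.imwrite("pics/s3.png",cv2.resize(a["image"],None,fx=1.4,fy=1.4)[:,:,::-1])
E
```

```text
scene (np.float64(325.94827586206895), np.float64(308.7931034482759)) 228.0 [ 0.369 -0.415  0.017]
top (np.float64(372.2244897959184), np.float64(297.2448979591837)) 247.5 [ 0.37  -0.412  0.017]
```

View pics/s3.png

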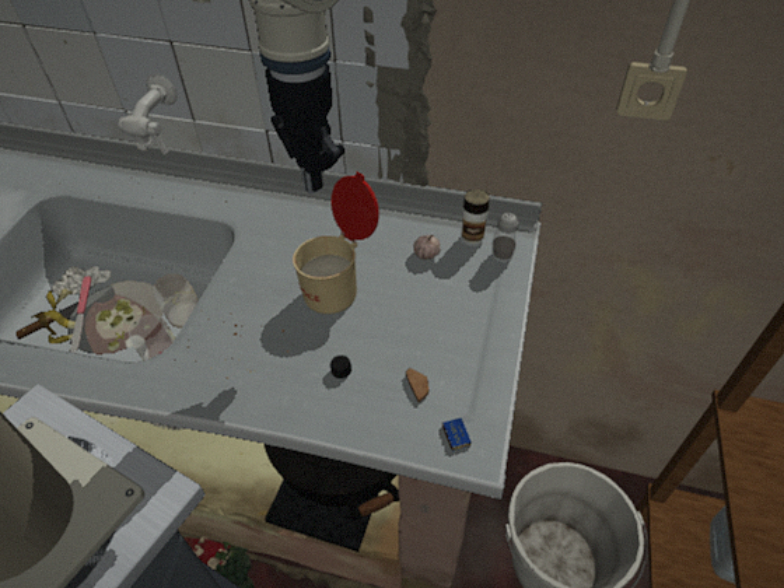

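```bash
python3 - <<'E'
from h import *
import pickle
a,b=pickle.load(open("c.pkl","rb"))
a2=camera("scene");s,c=wrist()
def tri(rs):
    A=0;B=0
    for o,d in rs:
        d=d/np.linalg.norm(d);M=np.eye(3)-np.outer(d,d);A=A+M;B=B+M@o
    return np.linalg.solve(A,B)
def wr(u,v):
    p=wz(c,u,v,0.);o=c["W"][:3,3];return o,p-o
top=ray(b,170+(188-1.5)/4,130+(345-1.5)/4)
print("disc centre",tri([top,wr(391/1.4,262/1.4)]))
for u,v in((330,262),(453,262),(391,202),(391,322)):print([wz(c,u/1.4,v/1.4,z).round(3)[:2].tolist() for z in(.004,.05,.091)])
# change in pot interior, scene view
d=cv2.absdiff(a["image"],a2["image"]).max(2)[165:225,205:260];print(d.max(),(d>25).sum())
save(a2,"sc",(190,120,290,240),5)
E
```

```text
disc centre [ 0.50492247 -0.11471012  0.04649108]
[[0.498, -0.164], [0.49, -0.155], [0.482, -0.148]]
[[0.526, -0.069], [0.514, -0.073], [0.503, -0.076]]
[[0.466, -0.104], [0.462, -0.103], [0.458, -0.102]]
[[0.561, -0.131], [0.544, -0.127], [0.53, -0.123]]
22 0
```

The disc seen in the pot lies at z≈46 mm and was there from the start. It isn't the 4 mm floor, so it may be a fill that hides the box. I'll probe gently with the shut fingers.

Emit:
arm_command([
  {"travel":[0.03,0,-0.9],"rot":[0,0,0],"gripper":1},
  {"travel":[0,0,-0.9],"rot":[0,0,0],"gripper":1},
  {"travel":[0,0,-0.8],"rot":[0,0,0],"gripper":1},
  {"travel":[0,0,-0.3],"rot":[0,0,0],"gripper":1},
  {"travel":[0,0,0],"rot":[0,0,0],"gripper":1},
])

```text
time_s: 10.68
eef_pos: [0.5027, -0.1154, 0.0648]
ee_rot: [3.13, -0.002, 2.857]
contact_force: [-0.1, -0.4, 0.4]
finger_gap: 0.0
```

Emit:
arm_command([
  {"travel":[0,0,-0.15],"rot":[0,0,0],"gripper":1},
  {"travel":[0,0,-0.1],"rot":[0,0,0],"gripper":1},
  {"travel":[0,0,0],"rot":[0,0,0],"gripper":1},
])

```text
time_s: 11.05
eef_pos: [0.5049, -0.116, 0.0543]
ee_rot: [3.13, 0.003, 2.857]
contact_force: [0.3, 0.6, 0.1]
finger_gap: -0.0002
```

Emit:
arm_command([
  {"travel":[0,0,-0.15],"rot":[0,0,0],"gripper":1},
  {"travel":[0,0,-0.15],"rot":[0,0,0],"gripper":1},
  {"travel":[0,0,0],"rot":[0,0,0],"gripper":1},
])

```text
time_s: 11.42
eef_pos: [0.5055, -0.1161, 0.0391]
ee_rot: [3.13, 0.005, 2.857]
contact_force: [0.4, 0.2, -0.2]
finger_gap: -0.0
```

Emit:
arm_command([
  {"travel":[0,0,-0.15],"rot":[0,0,0],"gripper":1},
  {"travel":[0,0,0],"rot":[0,0,0],"gripper":1},
])

```text
time_s: 11.68
eef_pos: [0.5054, -0.1161, 0.031]
ee_rot: [3.13, 0.005, 2.857]
contact_force: [-0.4, -0.3, -0.3]
finger_gap: -0.0002
```

```bash
python3 - <<'E'
from h import *
s,c=wrist();print(s["eef_pos"],s["contact_force"]);im=c["image"]
cv2.imwrite("pics/w4.png",cv2.resize(im[100:400,130:430],(600,600),interpolation=cv2.INTER_CUBIC)[:,:,::-1])
E
```

```text
[ 0.50543064 -0.11608691  0.03100865] [-0.43366188 -0.28405957 -0.26731961]
```

View pics/w4.png

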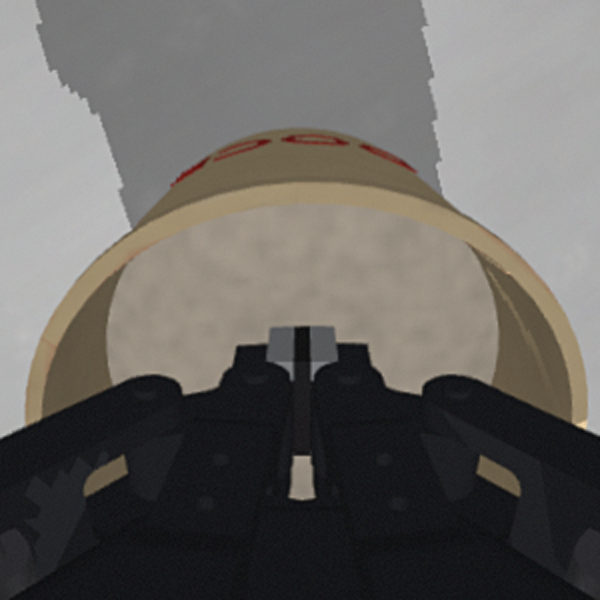

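The fingers pass visibly through the grey disc at about (300,340) without any force. So it's only a drawn fill, with the box below it. Next I'll lift, go over and behind the lid, and swing it shut.

Emit:
arm_command([
  {"travel":[0,0,0.7],"rot":[0,0,0],"gripper":1},
  {"travel":[0,0,1],"rot":[0,0,0],"gripper":1},
  {"travel":[0,0,1],"rot":[0,0,0],"gripper":1},
  {"travel":[0,0,1],"rot":[0,0,0],"gripper":1},
  {"travel":[0,0,0.9],"rot":[0,0,0],"gripper":1},
])

```text
time_s: 12.35
eef_pos: [0.5022, -0.1153, 0.2648]
ee_rot: [3.13, -0.003, 2.857]
contact_force: [1.0, -0.0, -0.7]
finger_gap: 0.0003
```

Emit:
arm_command([
  {"travel":[0.8,-0.2,0],"rot":[0,0,0],"gripper":1},
  {"travel":[0.8,-0.25,0],"rot":[0,0,0],"gripper":1},
  {"travel":[0.8,-0.25,0],"rot":[0,0,0],"gripper":1},
  {"travel":[0.1,0,0],"rot":[0,0,0],"gripper":1},
  {"travel":[0,0,0],"rot":[0,0,0],"gripper":1},
])

```text
time_s: 12.98
eef_pos: [0.6315, -0.1514, 0.2714]
ee_rot: [3.129, 0.007, 2.857]
contact_force: [-0.3, -0.0, 0.4]
finger_gap: -0.0001
```

```bash
python3 - <<'E'
from h import *
a=camera("scene");s=observe();print(s["eef_pos"],s["ee_rot"],s["contact_force"])
cv2.imwrite("pics/s5.png",cv2.resize(a["image"][60:240,180:360],(600,600),interpolation=cv2.INTER_CUBIC)[:,:,::-1])
E
```

```text
[ 0.63129767 -0.15134878  0.27145069] [3.12953894 0.00747317 2.85689134] [-0.16474356 -0.03119047 -0.23386016]
```

View pics/s5.png

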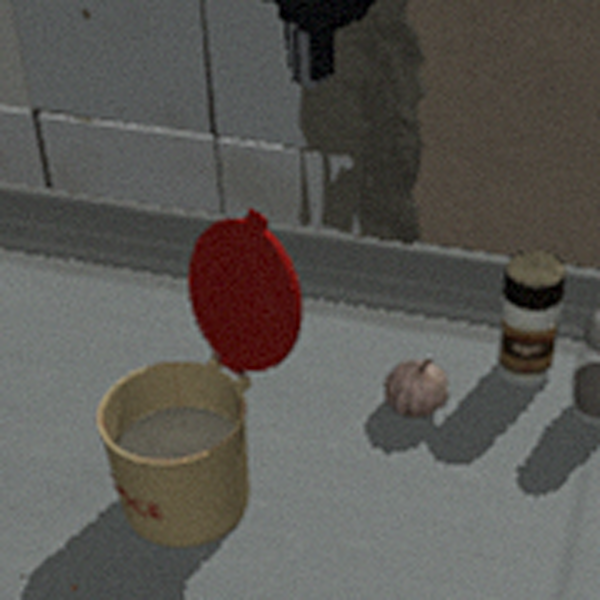

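The gripper at (315,50) stands above and behind the open lid at (245,290), with nothing around it. I'll lower it, then push toward the robot.

Emit:
arm_command([
  {"travel":[0,0,-0.7],"rot":[0,0,0],"gripper":1},
  {"travel":[0,0,-0.7],"rot":[0,0,0],"gripper":1},
  {"travel":[0,0,-0.6],"rot":[0,0,0],"gripper":1},
  {"travel":[0,0,0],"rot":[0,0,0],"gripper":1},
])

```text
time_s: 13.52
eef_pos: [0.627, -0.15, 0.1708]
ee_rot: [3.13, 0.007, 2.857]
contact_force: [0.6, -0.3, -0.3]
finger_gap: 0.0002
```

Emit:
arm_command([
  {"travel":[-0.3,0.08,0],"rot":[0,0,0],"gripper":1},
  {"travel":[-0.25,0.07,0],"rot":[0,0,0],"gripper":1},
  {"travel":[-0.25,0.07,0],"rot":[0,0,0],"gripper":1},
  {"travel":[0,0,0],"rot":[0,0,0],"gripper":1},
])

```text
time_s: 14.02
eef_pos: [0.5864, -0.1387, 0.1759]
ee_rot: [3.129, 0.013, 2.857]
contact_force: [0.4, 0.2, 0.4]
finger_gap: -0.0003
```

Emit:
arm_command([
  {"travel":[-0.25,0.07,0],"rot":[0,0,0],"gripper":1},
  {"travel":[-0.25,0.07,0],"rot":[0,0,0],"gripper":1},
  {"travel":[-0.25,0.07,0],"rot":[0,0,0],"gripper":1},
  {"travel":[-0.25,0.07,0],"rot":[0,0,0],"gripper":1},
  {"travel":[0,0,0],"rot":[0,0,0],"gripper":1},
])

```text
time_s: 14.65
eef_pos: [0.5332, -0.1238, 0.1764]
ee_rot: [3.129, 0.014, 2.857]
contact_force: [0.1, -0.3, -0.3]
finger_gap: 0.0001
```

Emit:
arm_command([
  {"travel":[-0.3,0.05,0],"rot":[0,0,0],"gripper":1},
  {"travel":[-0.3,0.05,0],"rot":[0,0,0],"gripper":1},
  {"travel":[-0.3,0.05,0],"rot":[0,0,0],"gripper":1},
  {"travel":[0,0,0],"rot":[0,0,0],"gripper":1},
])

```text
time_s: 15.15
eef_pos: [0.4846, -0.1157, 0.1762]
ee_rot: [3.129, 0.014, 2.857]
contact_force: [0.6, -0.8, 0.2]
finger_gap: 0.0001
```

```bash
python3 - <<'E'
from h import *
a=camera("scene");s=observe();print(s["eef_pos"],s["contact_force"])
cv2.imwrite("pics/s6.png",cv2.resize(a["image"][60:320,160:420],(600,600),interpolation=cv2.INTER_CUBIC)[:,:,::-1])
E
```

```text
[ 0.48549679 -0.11586791  0.17640616] [0.1667792  0.09575096 0.29979873]
```

View pics/s6.png

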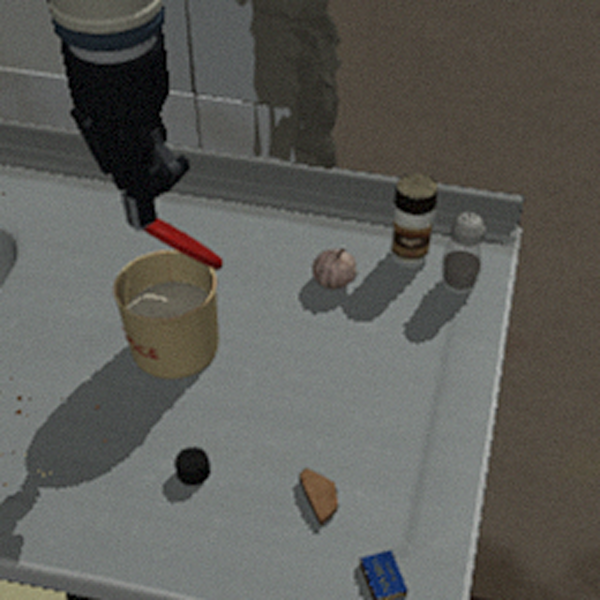

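The lid is part-way over at (185,243), next to the finger at (140,215). I'll let time pass and track the red outline by numbers.

```bash
cat >> h.py <<'E'
def lid():
    for n in("scene","top"):
        c=camera(n);m=cv2.inRange(cv2.cvtColor(c["image"],cv2.COLOR_RGB2HSV),(0,150,60),(8,255,255))+cv2.inRange(cv2.cvtColor(c["image"],cv2.COLOR_RGB2HSV),(172,150,60),(180,255,255))
        K=cv2.findContours(m,0,1)[0]
        for k in K:
            if cv2.contourArea(k)>60 and k[:,0,0].mean()>180 and k[:,0,0].mean()<330: 
                u,v=k.mean((0,1));r=cv2.boundingRect(k);print(n,r,cv2.contourArea(k))
                if len(k)>5: P=np.array([onz(c,*p[0],.102)[:2] for p in cv2.convexHull(k)],np.float32);print("  at z=.102 circle",cv2.minEnclosingCircle(P),"centroid",P.mean(0))
    s=observe();print(s["time_s"],s["eef_pos"],s["contact_force"])
E
python3 -c "from h import *;lid()"
```

```text
scene (222, 155, 34, 21) 198.5
  at z=.102 circle ((0.552876353263855, -0.10828046500682831), 0.04687120020389557) centroid [ 0.5508064  -0.10960038]
top (219, 184, 22, 21) 248.0
  at z=.102 circle ((0.5361368060112, -0.14368729293346405), 0.02469700574874878) centroid [ 0.53895265 -0.14176853]
15.3 [ 0.48664918 -0.1161216   0.17655605] [ 0.49933644 -0.68193973 -0.27680859]
```

Emit:
arm_command([
  {"travel":[0,0,0.3],"rot":[0,0,0],"gripper":1},
  {"travel":[0,0,0.3],"rot":[0,0,0],"gripper":1},
  {"travel":[0,0,0],"rot":[0,0,0],"gripper":1},
  {"travel":[0,0,0],"rot":[0,0,0],"gripper":1},
])

```text
time_s: 15.8
eef_pos: [0.4883, -0.1165, 0.2097]
ee_rot: [3.129, 0.018, 2.858]
contact_force: [0.2, 0.6, 1.4]
finger_gap: 0.0001
```

```bash
python3 -c "from h import *;lid()"
```

```text
scene (215, 151, 41, 24) 244.0
  at z=.102 circle ((0.5541095733642578, -0.09340589493513107), 0.06169306859374046) centroid [ 0.5546373  -0.09244581]
top (216, 183, 25, 26) 168.5
  at z=.102 circle ((0.5331652164459229, -0.13671833276748657), 0.02951064519584179) centroid [ 0.536471   -0.14412962]
15.9 [ 0.4882068  -0.11646319  0.20938535] [-1.0094138  -1.29632126 -0.95473448]
```

Emit:
arm_command([
  {"travel":[0,0,0.6],"rot":[0,0,0],"gripper":1},
  {"travel":[0,0,0.6],"rot":[0,0,0],"gripper":1},
  {"travel":[-0.6,0.4,0.2],"rot":[0,0,0],"gripper":1},
  {"travel":[-0.6,0.8,0],"rot":[0,0,0],"gripper":1},
  {"travel":[0,0.8,0],"rot":[0,0,0],"gripper":1},
])

```text
time_s: 16.52
eef_pos: [0.4254, -0.0159, 0.2791]
ee_rot: [3.13, 0.014, 2.853]
contact_force: [-0.0, -0.3, -0.9]
finger_gap: -0.0003
```

```bash
python3 -c "from h import *;lid()"
```

```text
scene (215, 151, 41, 25) 243.5
  at z=.102 circle ((0.5541095733642578, -0.09340589493513107), 0.06169306859374046) centroid [ 0.5535664  -0.09601213]
top (185, 182, 56, 31) 1324.5
  at z=.102 circle ((0.5293667912483215, -0.11288361996412277), 0.05054773390293121) centroid [ 0.5322232  -0.11266305]
16.625 [ 0.42661974 -0.01425278  0.27919131] [ 0.1268343  -0.12314072 -0.76111253]
```

Emit:
arm_command([
  {"travel":[0,0.8,0],"rot":[0,0,0],"gripper":1},
  {"travel":[0,0.8,0],"rot":[0,0,0],"gripper":1},
  {"travel":[0,0.8,0],"rot":[0,0,0],"gripper":1},
  {"travel":[0,0,0],"rot":[0,0,0],"gripper":1},
  {"travel":[0,0,0],"rot":[0,0,0],"gripper":1},
])

```text
time_s: 17.25
eef_pos: [0.4269, 0.1073, 0.2779]
ee_rot: [3.131, 0.013, 2.858]
contact_force: [-0.1, -0.3, 0.4]
finger_gap: -0.0002
```

```bash
python3 -c "from h import *;lid()"
```

```text
scene (215, 151, 41, 25) 242.0
  at z=.102 circle ((0.5535444021224976, -0.09239660948514938), 0.06258521974086761) centroid [ 0.5516136 -0.0995185]
top (185, 182, 56, 31) 1324.5
  at z=.102 circle ((0.5293667912483215, -0.11288361996412277), 0.05054773390293121) centroid [ 0.5320536  -0.11236566]
17.35 [0.42700093 0.10695126 0.27801524] [-0.3353334  -0.43086674 -0.55497578]
```

```bash
python3 - <<'E'
from h import *
def pix(c,p):
    q=np.linalg.inv(np.array(c["world_from_camera"]))@np.r_[p,1];return c["cx"]-c["fx"]*q[0]/q[2],c["cy"]+c["fy"]*q[1]/q[2]
a=camera("scene");b=camera("top");C=np.array([.504,-.116,.001]);y=np.radians(-16);X=np.array([np.cos(y),np.sin(y),0]);Y=np.array([-np.sin(y),np.cos(y),0]);Z=np.array([0,0,1.])
for th in(0,.3,.5,.7,.9,1.1,1.3):
    e=-np.cos(th)*X+np.sin(th)*Z;n=np.sin(th)*X+np.cos(th)*Z
    H=C+.054*X+.092*Z; ph=np.linspace(0,6.28,40)
    P=[H+e*(.054+.05*np.cos(t))+Y*.05*np.sin(t)+n*k for t in ph for k in(-.002,.01)]+[H+e*.11+n*.004]
    print(th,*[np.r_[q.min(0),np.ptp(q,0)].round() for q in(np.array([pix(c,p) for p in P]) for c in(a,b))])
w=np.hstack([cv2.resize(c["image"][y:y+110,x:x+110],(400,400),interpolation=cv2.INTER_CUBIC) for c,x,y in((b,160,140),(a,190,130))])
cv2.imwrite("pics/t7.png",w[:,:,::-1])
E
```

```text
0 [207. 163.  47.  36.] [185. 184.  57.  58.]
0.3 [207. 160.  48.  30.] [184. 182.  58.  53.]
0.5 [209. 156.  47.  27.] [184. 180.  59.  48.]
0.7 [212. 151.  45.  28.] [184. 179.  59.  42.]
0.9 [216. 145.  43.  31.] [185. 177.  59.  34.]
1.1 [220. 139.  40.  36.] [186. 174.  59.  27.]
1.3 [226. 133.  37.  40.] [189. 169.  59.  25.]
```

View pics/t7.png

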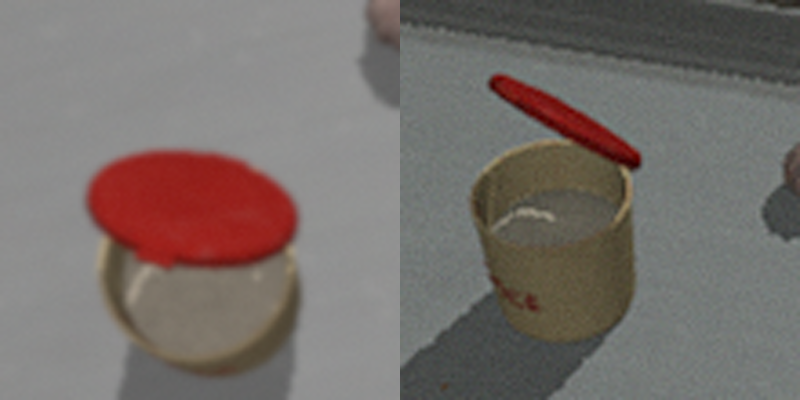

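The lid has stopped at about 0.8 rad. In the top half it is at (195,205), with a clear gap below it and nothing visible propping it, so the hinge seems stiffer than described. I'll press it down gently with the shut fingertips and watch the force.

Emit:
arm_command([
  {"travel":[0.3,-0.9,0],"rot":[0,0,0],"gripper":1},
  {"travel":[0.4,-0.9,0],"rot":[0,0,0],"gripper":1},
  {"travel":[0.4,-0.9,0],"rot":[0,0,0],"gripper":1},
  {"travel":[0.4,-0.9,0],"rot":[0,0,0],"gripper":1},
  {"travel":[0.1,-0.8,-0.4],"rot":[0,0,0],"gripper":1},
])

```text
time_s: 18.08
eef_pos: [0.5097, -0.1216, 0.2601]
ee_rot: [3.13, 0.019, 2.856]
contact_force: [1.3, -0.5, -0.4]
finger_gap: -0.0002
```

Emit:
arm_command([
  {"travel":[0,0,-0.3],"rot":[0,0,0],"gripper":1},
  {"travel":[0,0,-0.4],"rot":[0,0,0],"gripper":1},
  {"travel":[0,0,0],"rot":[0,0,0],"gripper":1},
])

```text
time_s: 18.45
eef_pos: [0.5081, -0.1253, 0.2224]
ee_rot: [3.13, 0.016, 2.848]
contact_force: [-0.6, -0.4, 0.4]
finger_gap: -0.0001
```

Emit:
arm_command([
  {"travel":[-0.08,0.14,-0.3],"rot":[0,0,0],"gripper":1},
  {"travel":[0,0,-0.3],"rot":[0,0,0],"gripper":1},
  {"travel":[0,0,-0.3],"rot":[0,0,0],"gripper":1},
  {"travel":[0,0,-0.2],"rot":[0,0,0],"gripper":1},
  {"travel":[0,0,0],"rot":[0,0,0],"gripper":1},
])

```text
time_s: 19.08
eef_pos: [0.5042, -0.1165, 0.165]
ee_rot: [3.129, 0.018, 2.85]
contact_force: [0.3, 0.2, 0.0]
finger_gap: -0.0004
```

Emit:
arm_command([
  {"travel":[0,0,-0.2],"rot":[0,0,0],"gripper":1},
  {"travel":[0,0,-0.2],"rot":[0,0,0],"gripper":1},
  {"travel":[0,0,0],"rot":[0,0,0],"gripper":1},
])

```text
time_s: 19.45
eef_pos: [0.5047, -0.1168, 0.1441]
ee_rot: [3.129, 0.019, 2.85]
contact_force: [-0.5, 0.4, -0.3]
finger_gap: 0.0001
```

Emit:
arm_command([
  {"travel":[0,0,-0.2],"rot":[0,0,0],"gripper":1},
  {"travel":[0,0,-0.15],"rot":[0,0,0],"gripper":1},
  {"travel":[0,0,0],"rot":[0,0,0],"gripper":1},
])

```text
time_s: 19.82
eef_pos: [0.5048, -0.1169, 0.1255]
ee_rot: [3.129, 0.019, 2.85]
contact_force: [-0.2, 0.0, 0.2]
finger_gap: 0.0003
```

```bash
python3 -c "from h import *;lid()"
```

```text
scene (209, 162, 46, 25) 705.0
  at z=.102 circle ((0.5184024572372437, -0.10651008039712906), 0.05441533401608467) centroid [ 0.5226718 -0.1125804]
top (198, 212, 41, 23) 493.5
  at z=.102 circle ((0.48182785511016846, -0.126194030046463), 0.037987079471349716) centroid [ 0.48121473 -0.12392747]
19.925 [ 0.50519367 -0.11697111  0.12606088] [ 0.09513515 -0.14008942  0.67686039]
```

Emit:
arm_command([
  {"travel":[0,0,-0.2],"rot":[0,0,0],"gripper":1},
  {"travel":[0,0,-0.15],"rot":[0,0,0],"gripper":1},
  {"travel":[0,0,0],"rot":[0,0,0],"gripper":1},
])

```text
time_s: 20.3
eef_pos: [0.5053, -0.117, 0.1077]
ee_rot: [3.129, 0.021, 2.85]
contact_force: [0.0, 1.1, -0.2]
finger_gap: -0.0002
```

Emit:
arm_command([
  {"travel":[0,0,-0.08],"rot":[0,0,0],"gripper":1},
  {"travel":[0,0,0],"rot":[0,0,0],"gripper":1},
])

```text
time_s: 20.55
eef_pos: [0.5053, -0.117, 0.1033]
ee_rot: [3.129, 0.021, 2.85]
contact_force: [-0.7, 0.2, 0.0]
finger_gap: -0.0002
```

Emit:
arm_command([
  {"travel":[0,0,-0.04],"rot":[0,0,0],"gripper":1},
  {"travel":[0,0,0],"rot":[0,0,0],"gripper":1},
])

```text
time_s: 20.8
eef_pos: [0.5055, -0.117, 0.1014]
ee_rot: [3.129, 0.021, 2.85]
contact_force: [-0.3, 0.1, 0.3]
finger_gap: 0.0002
```

Emit:
arm_command([
  {"travel":[0,0,-0.04],"rot":[0,0,0],"gripper":1},
  {"travel":[0,0,0],"rot":[0,0,0],"gripper":1},
])

```text
time_s: 21.05
eef_pos: [0.5062, -0.1175, 0.1007]
ee_rot: [3.129, 0.023, 2.85]
contact_force: [-2.6, 0.4, 3.1]
finger_gap: -0.0001
```

Emit:
arm_command([
  {"travel":[-0.02,0,-0.05],"rot":[0,0,0],"gripper":1},
  {"travel":[0,0,-0.04],"rot":[0,0,0],"gripper":1},
])

```text
time_s: 21.3
eef_pos: [0.5065, -0.1177, 0.0999]
ee_rot: [3.129, 0.026, 2.85]
contact_force: [-9.3, 3.1, 30.0]
finger_gap: 0.0001
```

Emit:
arm_command([
  {"travel":[0,0,0.3],"rot":[0,0,0],"gripper":1},
  {"travel":[0,0,0.7],"rot":[0,0,0],"gripper":1},
  {"travel":[-0.2,0.2,1],"rot":[0,0,0],"gripper":1},
  {"travel":[-0.6,0.8,0.8],"rot":[0,0,0],"gripper":1},
  {"travel":[-0.6,0.8,0],"rot":[0,0,0],"gripper":1},
])

```text
time_s: 21.92
eef_pos: [0.4385, -0.0288, 0.2448]
ee_rot: [3.128, 0.031, 2.846]
contact_force: [-0.1, 0.6, 0.7]
finger_gap: -0.0001
```

Emit:
arm_command([
  {"travel":[0,0.8,0],"rot":[0,0,0],"gripper":1},
  {"travel":[0,0.8,0],"rot":[0,0,0],"gripper":1},
  {"travel":[0,0.8,0],"rot":[0,0,0],"gripper":1},
  {"travel":[0,0,0],"rot":[0,0,0],"gripper":1},
  {"travel":[0,0,0],"rot":[0,0,0],"gripper":1},
])

```text
time_s: 22.55
eef_pos: [0.4365, 0.0964, 0.2479]
ee_rot: [3.125, 0.036, 2.848]
contact_force: [-0.3, 0.5, -0.2]
finger_gap: -0.0004
```

```bash
python3 - <<'E'
from h import *
import pickle
lid()
b0=pickle.load(open("c.pkl","rb"))[1]["image"];b=camera("top")["image"]
for n,(u,v) in {"sherd":(327,272),"smallbox":(372,298),"oldbox":(326,184),"garlic":(272,142)}.items():
    print(n,cv2.absdiff(b0,b)[v-18:v+18,u-20:u+20].max(2).mean().round(1))
E
```

```text
scene (208, 166, 46, 33) 1148.5
  at z=.102 circle ((0.4968205690383911, -0.12096638232469559), 0.05586446449160576) centroid [ 0.5004259  -0.12279899]
top (186, 184, 55, 59) 2288.5
  at z=.102 circle ((0.5009442567825317, -0.11523140221834183), 0.05424075573682785) centroid [ 0.5029347  -0.11442558]
22.65 [0.4366081  0.09588287 0.24781305] [-0.85183405 -0.45453771 -0.285622  ]
sherd 2.2
smallbox 2.3
oldbox 43.5
garlic 2.2
```

```bash
python3 -c "from h import *;print(sign_off())"
```

```text
the job is handed in; nothing more can be done
None
```

I gripped the larger matchbox (measured 51 x 35 mm), released it inside the pot's mouth and shut the lid fully. I handed the job in at about 22.7 s of the 54 s allowed.

**Lid:** It stopped at about 0.8 rad instead of falling shut as described, so I pressed it down with the shut fingertips. It met a firm stop at a fingertip height of about 100 mm, with at most 30 N read on the wrist. The final lid outlines match a shut lid to about 2 px in the top view and 3 px in the scene view.

**Other objects:** The shut lid is centred at about (0.50, -0.115), where the pot was, and it matches the upright pot. The sherd, the small box and the garlic look unchanged from the first top picture.

**Not confirmed by sight:** I never saw the matchbox lying in the pot.
- **What hides it:** A grey disc about 46 mm up in the pot hides whatever is below. The shut fingers passed through it without any force.
- **Why I believe it is inside:** The grip held until I opened the fingers inside the mouth. Afterwards they shut on nothing, and no camera showed the box anywhere else.

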